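# Pile the hat-shaped plaster moulds alternately

### The job

Store the three white hat-shaped plaster moulds as one tight pile, alternately up and down, on the mould that already stands brim-down on the round wooden bat. First set the mould that lies crown down on it, centred, so that crown rests flat on crown; then set the other brim-down mould on top, centred, so that brim rests flat on brim. None needs turning over; leave the first mould where it stands and leave the plain tan round block alone.

Things in the scene. Friction and masses are not known exactly. Their poses are not given: they have to be found in the camera images.
- first_mould_center (a point): centre (half-way up, on the axis) of the white hat-shaped plaster mould on the round wooden bat (140 mm across, 14 mm thick, fixed). It stands loose, brim down, crown up; its flat top is 21 mm above this point; z axis up. A tall fixed clay model stands behind it to the left (x over 0.55 m, y over 0.2 m); pass in front of it
- crown_down_mould_center (a point): centre (half-way up, on the axis) of the mould that stands on the table crown down, brim and hollow uppermost; z axis up. All three moulds are alike, 42 mm high, 0.08 to 0.17 kg: round brim 64 mm across, 12 mm thick (here 9 to 21 mm above this point); round crown 44 mm across, 30 mm high (its end 21 mm below); hollow in the brim's face 36 mm across, 12 mm deep
- crown_up_mould_center (a point): centre (half-way up, on the axis) of the mould that stands on the table brim down, crown up: the crown spans from 9 mm below to 21 mm above this point, the brim from 21 to 9 mm below it; z axis up
- sprig_center (a point): centre (half-way up) of a plain round tan block without a brim, 66 mm across, 34 mm high, loose on the table among the moulds, not part of the job. A loose round tin cutter, 66 mm across, 35 mm high, stands there too. These two and the two moulds on the table stand in two rows of two, at least 100 mm apart along x and 125 mm along y
Things that resemble listed ones, but are neither listed nor needed, are in the scene too. Leave any orange or yellow look-alike of the part that bears crown_down_mould_center alone.

How it is judged:
By the outcome, as a careful person would: the job done as asked, in the order asked, and still so for the second after the job is handed in, with the robot touching nothing.
It also fails if it takes over 58 s, if anything falls off the work surface, if the arm or the gripper's body presses on something with over 40 N, if the wrist force passes 120 N, or if a joint passes its speed limit or range.

### The arm

A 6-joint arm with a two-finger parallel gripper is mounted at the origin on a cart in front of the work surface, level with it; the furniture and walls round the work are solid. World frame = base frame: x ahead of the robot, y to its left, z up, the work surface at z = 0. Lengths are in mm, angles in degrees, forces in N, time in s.
With the tool pointing down it reaches from about 375 to 825 mm from the base axis. Payload 5.5 kg.
Tool frame: the origin (TCP) lies at the very end of the fingers, on their centre line; the grasp point (between the pads) lies 19 mm behind it; z points along the fingers, y is the direction in which the jaws open and shut (so a half turn about z gives the same grasp; the last joint's range is limited). The gripper opens to 85 mm and grips with 20 to 120 N. Pads are 22 mm wide; open, the fingers measure 114 mm over their backs; the gripper's body (76 mm by 85 mm) begins 54 mm behind the grasp point. The pads swing forward as they close: fully open they stand 13 mm farther back than shut.
Start: joints at [72.823, 17.962, -2.699, 69.339, 0, 90], TCP at [177.194, 573.234, 231.299] pointing down, gripper open.
Joint ranges: [-152.73, 152.73], [-39.44, 99.34], [-58.76, 71.6], [-118.89, 123.64], [-81.53, 83.1], [-180, 180]. Speed limits (degrees/s): [136.94, 136.94, 172.46, 180, 180, 180].

### API

Orientations are given as [roll, pitch, yaw] about the fixed x, y, z axes, in that order (R = Rz(yaw) Ry(pitch) Rx(roll)).
In Python, from rig import get_obs, camera, finish_job gives the robot as it stands.
- The arm moves only by the tool jog_arm, never from a script. Its argument "plan" is text: rows parted by semicolons, each of 5 numbers parted by spaces: the opening, from -1 (shut) to 1 (fully open), so that 0 is half open, then the shift along the tool's x, y, z in mm, then the turn about the tool's z in degrees. In form: grip dx dy dz yaw; .... A call has 1 to 5 rows; each row shifts and turns the commanded pose from where the row before left it, along the tool's axes as they then stand; what a row does not reach is not made up. A row lasts 1/12 s, in which the tool goes at most 41.7 mm and 7.16 degrees, less where a joint would pass 70% of its speed; a pose out of reach is approached as far as the arm can. A call is refused whole if a number of a shift passes 41.7 or a number of a turn 7.16, either way. A call with a gripper value outside its range is refused whole. The fingers move at their own pace and stop on an object; "newtons" is the grip in N (left out, the last holds). Time passes only in rows, so rows that do not move let the fingers close. It gives the time, the measured TCP pose, the force and the opening at its end, in the units of the state.
- get_obs(): the state, without advancing time (a new reading comes with each control period).
- camera(name): name is "side" or "top"; returns a dict with "img" (400x640x3 uint8, red, green, blue), "mtx" (3x3 intrinsics, pixels), "R" (3x3) and "t" (3): a world point X has camera coordinates R X + t. Camera axes: x right, y down, z forward; pixel columns grow to the right and rows downward; lengths in mm; the calibration is good to about 2 mm. A picture is of the moment at which its call begins. There is no depth.
- finish_job(): hands the job in, once; it reports no verdict.
The state is a dict: "time": time; "joint_pos": joint angles; "dq": joint speeds; "effort": joint torques, N m; "tcp_pos": TCP position; "eef_rot": TCP orientation; "force": force on the tool from outside, world axes, zero at the start; "moment": the same for the moment, N m; "grip_width": finger opening in mm.
Only numpy, scipy, OpenCV 4.12 (cv2) and the standard library are available. Lean on these libraries where they do the work, as an engineer would, in place of code of your own. Each camera call takes 0.05 s, during which the arm holds its last target. There are 200 camera calls.

## Working session

There is one attempt and no reset: what is moved stays moved. The work goes in short steps, Python scripts to look and compute and a tool call to move; the robot and the scene stay as the last step left them, time stands still between calls to the robot, and variables do not carry over. Pictures are saved under pics/ and viewed, about 8 in all and at most 12, crops included, and the job is handed in when it is done.

Besides the shell and the picture viewer there is one more tool, called after "Emit:" as name(argument=value, ...), one argument or row to a line, values as JSON. jog_arm: Moves the arm, as the interface text tells. Its arguments: {"type":"object","properties":{"plan":{"type":"string"},"newtons":{"type":"number"}},"required":["plan"]}

```bash
mkdir -p pics; python3 - <<'E'
from rig import *
import cv2,pickle
o=get_obs(); print(o)
for n in("top","side"):
    c=camera(n); cv2.imwrite(f"pics/{n}0.png",c["img"][...,::-1]); pickle.dump(c,open(f"{n}0.pkl","wb"))
    print(n,c["mtx"].tolist(),(-c["R"].T@c["t"]).round(),c["R"].round(3).tolist())
E
```

```text
{'time': 0.0, 'joint_pos': array([ 7.28241608e+01,  1.80009852e+01, -2.75379456e+00,  6.93405325e+01,
        1.48178333e-03,  9.00017234e+01]), 'dq': array([-0.04811556, -0.00849487, -0.07066061, -0.0721884 , -0.03110509,
       -0.01941239]), 'effort': array([-2.12938253e-04, -5.39590287e+01,  3.39751840e+01,  1.88627641e-02,
        2.04164911e-05,  8.00695318e-06]), 'tcp_pos': array([177.00439194, 572.69252909, 230.47143384]), 'eef_rot': array([-1.79904688e+02, -1.47891436e-03,  1.62822435e+02]), 'force': array([0.50513396, 0.38644777, 1.16569016]), 'moment': array([-0.07651618,  0.031908  ,  0.02360861]), 'grip_width': 85.54884292682928}
top [[422.55746044830744, 0.0, 318.5809108420062], [0.0, 422.55746044830744, 199.23929817425972], [0.0, 0.0, 1.0]] [ 298. -165. 1196.] [[0.061, -0.998, 0.001], [-0.975, -0.06, -0.213], [0.213, 0.012, -0.977]]
side [[448.39255355669377, 0.0, 321.79997578197754], [0.0, 448.39255355669377, 201.7845279720464], [0.0, 0.0, 1.0]] [  -13. -1011.   597.] [[0.832, -0.554, -0.014], [-0.27, -0.383, -0.883], [0.484, 0.739, -0.468]]
```

View pics/top0.png

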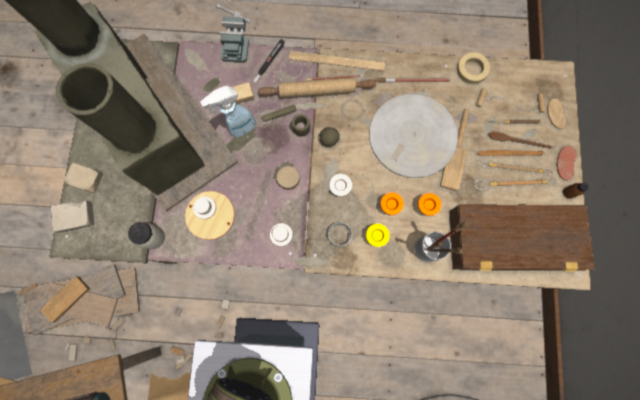

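View pics/side0.png

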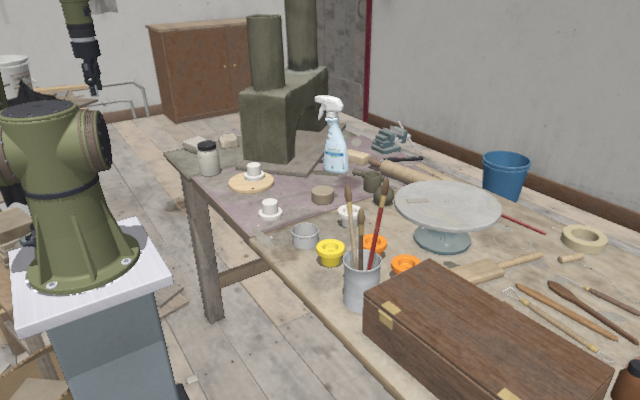

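Candidates for the wanted moulds (top view): white with hollow at (340,184) = crown-down; white at (280,234) = crown-up; white on the bat at (205,207) = first mould. Look-alikes to leave: orange (392,204) and (429,205), yellow (377,235), tan block (288,177), tin cutter (338,234).

```bash
cat > h.py <<'E'
import cv2,numpy as np,pickle
def ray(c,uv,z):
    d=c["R"].T@np.linalg.inv(c["mtx"])@np.array([uv[0],uv[1],1.]); o=-c["R"].T@c["t"]
    return (o+d*(z-o[2])/d[2])[:2]
def proj(c,X):
    p=c["mtx"]@(c["R"]@np.asarray(X,float)+c["t"]); return p[:2]/p[2]
def blobs(c,box,thr=150,s=8,amin=60):
    u0,v0,u1,v1=box
    im=cv2.resize(c["img"][v0:v1,u0:u1],None,fx=s,fy=s,interpolation=cv2.INTER_CUBIC)
    hsv=cv2.cvtColor(im,cv2.COLOR_RGB2HSV)
    m=((hsv[...,2]>thr)&(hsv[...,1]<60)).astype(np.uint8)
    cs,_=cv2.findContours(m,cv2.RETR_EXTERNAL,cv2.CHAIN_APPROX_NONE)
    out=[]
    for k in cs:
        if cv2.contourArea(k)>amin*s*s: out.append((k[:,0,:]+.5)/s-.5+[u0,v0])
    return out
E
python3 - <<'E'
from h import *
t=pickle.load(open("top0.pkl","rb"));s=pickle.load(open("side0.pkl","rb"))
for n,c,bx in(("first",t,(185,187,225,228)),("cdown",t,(322,166,358,203)),("cup",t,(262,216,299,251)),("first",s,(235,155,272,185)),("cdown",s,(330,198,366,232)),("cup",s,(250,192,290,224))):
    for k in blobs(c,bx,amin=40):
        print(n,cv2.boundingRect(k.astype(np.float32)),[x for x in np.round(cv2.minEnclosingCircle(k.astype(np.float32))[0],1)])
        z0=14 if n=="first" else 0
        for z in ((30,42) if n=="cdown" else (z0,z0+12)):
            P=np.array([ray(c,p,z) for p in k],np.float32); (x,y),r=cv2.minEnclosingCircle(P); print("  z",z,round(x,1),round(y,1),"r",round(r,1))
a=cv2.resize(t["img"][160:255,180:360],None,fx=4,fy=4,interpolation=cv2.INTER_CUBIC)
cv2.imwrite("pics/c0.png",a[...,::-1])
b=cv2.resize(s["img"][150:255,225:375],None,fx=5,fy=5,interpolation=cv2.INTER_CUBIC)
cv2.imwrite("pics/c1.png",b[...,::-1])
# sprig, cutter rough
print(ray(t,(288,176),34),ray(t,(338,234),35),ray(t,(210,215),14))
E
```

```text
first (192, 195, 24, 24) [np.float64(203.9), np.float64(207.3)]
  z 14 512.9 174.5 r 33.2
  z 26 510.7 171.0 r 32.9
first (184, 186, 41, 24) [np.float64(204.5), np.float64(197.9)]
  z 14 539.6 175.7 r 64.5
  z 26 537.1 172.3 r 63.8
cdown (321, 165, 37, 38) [np.float64(339.7), np.float64(185.6)]
  z 30 596.2 -207.5 r 70.6
  z 42 593.1 -207.1 r 69.9
cup (261, 215, 38, 36) [np.float64(280.0), np.float64(233.0)]
  z 0 454.0 -46.1 r 73.2
  z 12 452.5 -47.3 r 72.4
first (234, 154, 38, 29) [np.float64(253.0), np.float64(165.2)]
  z 14 517.8 253.6 r 124.0
  z 26 506.9 227.6 r 121.5
cdown (329, 197, 37, 35) [np.float64(347.5), np.float64(215.2)]
  z 30 589.8 -209.5 r 96.8
  z 42 577.0 -226.5 r 94.8
cup (249, 191, 41, 33) [np.float64(269.5), np.float64(207.5)]
  z 0 467.1 -5.4 r 104.2
  z 12 457.4 -25.6 r 102.1
[613.49691558 -59.5484092 ] [ 456.0975199  -210.21790614] [490.94144968 154.57167855]
```

View pics/c0.png

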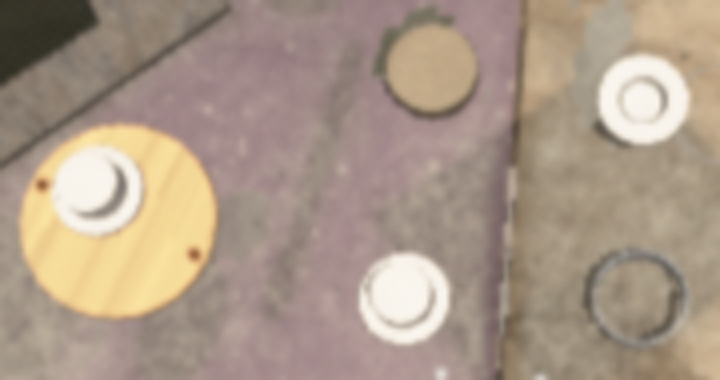

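View pics/c1.png

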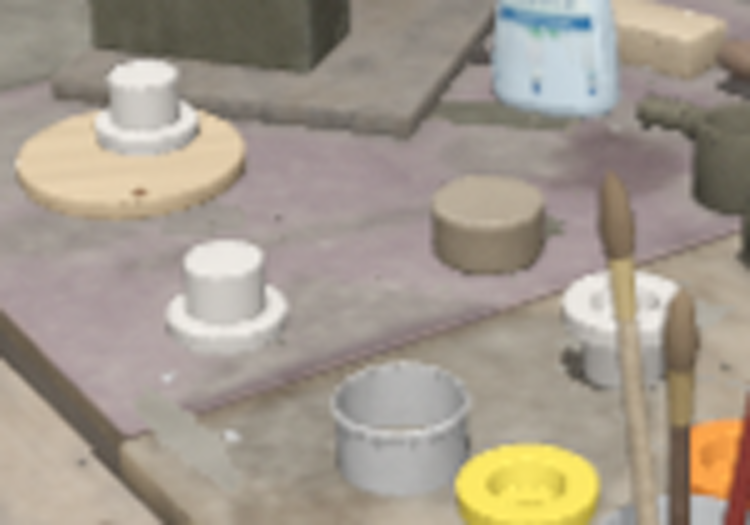

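The crops confirm it: the hollow-up white mould is at (340,184), and the crown-up ones are on the bat and at (280,234). Next I'll refine all three using a threshold that leaves out the table.

```bash
python3 - <<'E'
from h import *
t=pickle.load(open("top0.pkl","rb"));s=pickle.load(open("side0.pkl","rb"))
for n,c,bx,z in(("first",t,(185,187,225,228),20),("cdown",t,(322,166,358,203),36),("cup",t,(262,216,299,251),6),("first",s,(235,155,272,185),20),("cup",s,(250,192,290,224),6)):
  for th in((180,200,215) if c is t else (170,190,)):
    for k in blobs(c,bx,thr=th,amin=100):
        P=np.array([ray(c,p,z) for p in k],np.float32); (x,y),r=cv2.minEnclosingCircle(P)
        b=cv2.boundingRect((P*10).astype(np.int32)); print(n,th,"circ",round(x,1),round(y,1),round(r,1),"bbox",b[0]/10+b[2]/20,b[1]/10+b[3]/20,b[2]/10,b[3]/10)
E
```

```text
first 180 circ 511.8 172.7 33.0 bbox 511.59999999999997 172.79999999999998 65.4 65.2
first 200 circ 511.8 172.7 33.0 bbox 511.59999999999997 172.79999999999998 65.4 65.2
first 215 circ 511.8 172.8 33.0 bbox 511.59999999999997 173.04999999999998 65.4 64.7
cdown 180 circ 599.1 -210.8 35.3 bbox 598.3000000000001 -210.75 68.4 68.7
cdown 200 circ 598.1 -210.9 33.9 bbox 598.45 -210.85 66.5 66.5
cdown 215 circ 598.1 -210.3 32.6 bbox 598.1999999999999 -210.55 64.6 64.1
cup 180 circ 449.3 -48.4 35.0 bbox 449.7 -48.9 68.6 66.2
cup 200 circ 449.6 -49.0 33.2 bbox 449.75 -48.99999999999999 65.9 64.2
cup 215 circ 449.6 -48.8 32.4 bbox 449.8 -49.0 64.0 62.4
first 170 circ 519.5 196.4 82.1 bbox 513.35 195.8 108.1 153.6
first 190 circ 519.4 195.1 80.9 bbox 512.55 194.55 106.5 151.1
cup 170 circ 447.3 -20.1 91.1 bbox 440.15000000000003 -20.0 124.1 180.6
cup 190 circ 459.6 -27.1 64.9 bbox 458.95 -27.1 82.5 120.8
```

Emit:
jog_arm(
  plan="1 0 0 0 7.1; 1 0 0 0 7.1; 1 0 0 0 7.1; 1 0 0 0 7.1; 1 0 0 0 7.1",
  newtons=30,
)

```text
time: 0.52
tcp_pos: [177.1, 572.9, 230.8]
eef_rot: [-180.0, 0.0, 127.0]
force: [0.4, -0.3, -0.4]
grip_width: 85.1
```

Emit:
jog_arm(
  plan="1 0 0 0 7.1; 1 0 0 0 7.1; 1 0 0 0 7.1; 1 0 0 0 7.1; 1 0 0 0 7.1",
)

```text
time: 0.93
tcp_pos: [177.1, 572.9, 230.8]
eef_rot: [-180.0, 0.1, 91.5]
force: [-0.1, 0.5, 0.4]
grip_width: 85.1
```

Emit:
jog_arm(
  plan="1 0 0 0 7.1; 1 0 0 0 7.1; 1 0 0 0 7.1; 1 0 0 0 7.1; 1 0 0 0 7.1",
)

```text
time: 1.35
tcp_pos: [245.3, 543.4, 230.9]
eef_rot: [-176.1, 0.4, 63.6]
force: [0.7, 0.2, -0.1]
grip_width: 85.1
```

Emit:
jog_arm(
  plan="1 0 0 0 7.1; 1 0 0 0 7.1; 1 0 0 0 7.1; 1 0 0 0 7.1; 1 0 0 0 7.1",
)

```text
time: 1.77
tcp_pos: [371.5, 442.9, 231.3]
eef_rot: [-168.8, 4.9, 43.7]
force: [0.4, 0.9, -0.9]
grip_width: 85.3
```

The sixth joint reached its limit, since its sign is the opposite of what I assumed. I'll turn back the other way, to yaw 180.

Emit:
jog_arm(
  plan="1 0 0 0 -7.1; 1 0 0 0 -7.1; 1 0 0 0 -7.1; 1 0 0 0 -7.1; 1 0 0 0 -7.1",
)

```text
time: 2.18
tcp_pos: [370.4, 443.5, 231.2]
eef_rot: [-168.1, -2.5, 79.0]
force: [-0.6, 0.7, -0.4]
grip_width: 85.5
```

Emit:
jog_arm(
  plan="1 0 0 0 -7.1; 1 0 0 0 -7.1; 1 0 0 0 -7.1; 1 0 0 0 -7.1; 1 0 0 0 -7.1",
)

```text
time: 2.6
tcp_pos: [370.2, 443.7, 231.2]
eef_rot: [-171.8, -8.9, 114.1]
force: [0.4, 0.0, 0.4]
grip_width: 85.5
```

Emit:
jog_arm(
  plan="1 0 0 0 -7.1; 1 0 0 0 -7.1; 1 0 0 0 -7.1; 1 0 0 0 -7.1; 1 0 0 0 -7.1",
)

```text
time: 3.02
tcp_pos: [370.2, 443.7, 231.2]
eef_rot: [-178.5, -12.0, 150.1]
force: [-0.1, -0.2, 0.6]
grip_width: 85.3
```

```bash
python3 - <<'E'
from rig import *
from scipy.spatial.transform import Rotation as R
o=get_obs(); print(o["joint_pos"].round(2),o["tcp_pos"],o["eef_rot"]); print(R.from_euler("xyz",o["eef_rot"],degrees=True).as_matrix().round(3))
E
```

```text
[43.83 19.56 -1.52 73.78 11.11 73.09] [370.16822498 443.73439339 231.22285596] [-178.51481491  -12.03153273  150.10528863]
[[-0.848  0.494 -0.194]
 [ 0.487  0.869  0.081]
 [ 0.208 -0.025 -0.978]]
```

The tilt is stuck in the commanded pose (about 12°). That does no harm if it lies purely about the jaw axis, so I'll turn until the jaw axis is level.

Emit:
jog_arm(
  plan="1 0 0 0 -6.9; 1 0 0 0 0; 1 0 0 0 0",
)

```text
time: 3.27
tcp_pos: [370.3, 443.8, 231.3]
eef_rot: [-179.9, -12.1, 156.6]
force: [-1.0, 0.3, -0.1]
grip_width: 85.6
```

```bash
cat > go.py <<'E'
import sys,numpy as np
from rig import get_obs
from scipy.spatial.transform import Rotation as R
def st():
    o=get_obs(); return o,R.from_euler("xyz",o["eef_rot"],degrees=True).as_matrix()
def to(tgt,n=None):
    o,M=st(); d=M.T@(np.array(tgt,float)-o["tcp_pos"]); k=n or int(np.ceil(abs(d).max()/35))
    print("tcp",o["tcp_pos"].round(1),"F",o["force"].round(1),"w",round(o["grip_width"],1),"t",o["time"],"shift",d.round(1),"rows",k,"each",(d/k).round(1))
if __name__=="__main__":
    o,M=st(); print(M.round(4).tolist(),o["joint_pos"].round(1)); to([float(a) for a in sys.argv[1:4]])
E
python3 go.py 598.3 -210.7 100
```

```text
[[-0.8973, 0.3967, -0.1934], [0.3882, 0.9179, 0.0816], [0.2099, -0.0019, -0.9777]] [43.8 19.6 -1.5 73.8 11.1 66.7]
tcp [370.3 443.8 231.3] F [-1.   0.3 -0.1] w 85.6 t 3.2667 shift [-486.3 -510.1   30.9] rows 15 each [-32.4 -34.    2.1]
```

Emit:
jog_arm(
  plan="1 -32 -34 0 0; 1 -32 -34 0 0; 1 -32 -34 0 0; 1 -32 -34 0 0; 1 -32 -34 0 0",
)

```text
time: 3.68
tcp_pos: [439.1, 247.8, 201.6]
eef_rot: [-179.9, -12.1, 156.6]
force: [0.5, 0.1, -1.2]
grip_width: 85.3
```

Emit:
jog_arm(
  plan="1 -32 -34 0 0; 1 -32 -34 0 0; 1 -32 -34 0 0; 1 -32 -34 0 0; 1 -32 -34 0 0",
)

```text
time: 4.1
tcp_pos: [507.9, 53.1, 171.7]
eef_rot: [-179.9, -12.1, 156.6]
force: [0.7, 0.2, 0.3]
grip_width: 85.4
```

Emit:
jog_arm(
  plan="1 -32 -34 5 0; 1 -32 -34 5 0; 1 -32 -34 5 0; 1 -15 -17 0 0; 1 0 0 0 0",
)

```text
time: 4.52
tcp_pos: [553.3, -85.6, 136.3]
eef_rot: [-179.8, -12.1, 156.3]
force: [-0.6, -0.4, -0.7]
grip_width: 85.7
```

```bash
python3 go.py 593.5 -208.7 70
```

```text
[[-0.8953, 0.4012, -0.1936], [0.3928, 0.916, 0.0817], [0.2101, -0.0029, -0.9777]] [-10.3  27.   -3.5  71.3   2.6  13.1]
tcp [553.3 -85.6 136.3] F [-0.6 -0.4 -0.7] w 85.7 t 4.5167 shift [-98.3 -96.4  47. ] rows 3 each [-32.8 -32.1  15.7]
```

Emit:
jog_arm(
  plan="1 -19.7 -19.3 3 0; 1 -19.7 -19.3 3 0; 1 -19.7 -19.3 9 0; 1 -19.7 -19.3 9 0; 1 -19.5 -19.2 9 0",
)

```text
time: 4.93
tcp_pos: [597.2, -205.3, 84.9]
eef_rot: [-180.0, -12.1, 156.7]
force: [0.6, 0.3, 1.0]
grip_width: 85.3
```

Emit:
jog_arm(
  plan="1 0 0 10 0; 1 0 0 0 0",
)

```text
time: 5.1
tcp_pos: [593.3, -203.9, 72.9]
eef_rot: [-180.0, -12.3, 156.6]
force: [0.2, 0.7, 0.4]
grip_width: 85.6
```

```bash
python3 - <<'E'
from go import *; import pickle,cv2
from rig import camera
to([593.5,-208.7,11.6])
from h import *
c=camera("side"); t=camera("top")
pickle.dump(c,open("side1.pkl","wb"))
im=cv2.resize(c["img"][140:260,270:420],None,fx=4,fy=4); im2=cv2.resize(t["img"][130:250,280:400],None,fx=4,fy=4)
im=cv2.resize(im,(600,480));im2=cv2.resize(im2,(480,480))
out=np.hstack([im[:,100:420],im2]); cv2.imwrite("pics/p1.png",out[...,::-1])
E
```

```text
tcp [ 593.3 -203.9   72.9] F [0.2 0.7 0.4] w 85.6 t 5.1 shift [-15.1  -4.3  59.4] rows 2 each [-7.6 -2.1 29.7]
```

View pics/p1.png

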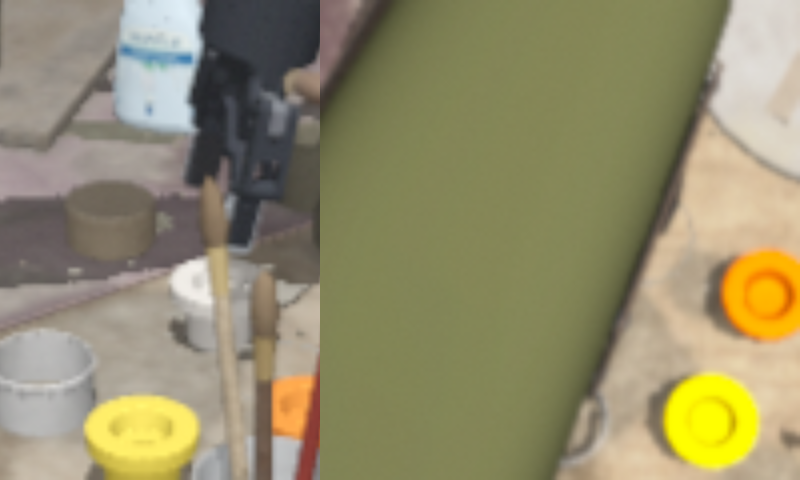

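The side view shows the gripper just behind and above the white hollow-up mould (about (205,300) in the crop). The arm hides it in the top view. I'll align and then descend.

Emit:
jog_arm(
  plan="1 -8 -2.2 10 0; 1 -7.1 -2.1 10 0; 1 0 0 10 0; 1 0 0 10 0; 1 0 0 0 0",
)

```text
time: 5.62
tcp_pos: [596.8, -209.5, 30.3]
eef_rot: [-180.0, -12.4, 156.8]
force: [-0.6, 0.8, 0.3]
grip_width: 85.3
```

```bash
python3 go.py 593.5 -208.7 11.6
```

```text
[[-0.898, 0.3935, -0.1972], [0.3845, 0.9193, 0.0836], [0.2141, -0.0007, -0.9768]] [-19.7  39.6   3.   65.7   0.7   3.4]
tcp [ 596.8 -209.5   30.3] F [-0.6  0.8  0.3] w 85.3 t 5.6167 shift [-0.7 -0.6 19. ] rows 1 each [-0.7 -0.6 19. ]
```

Emit:
jog_arm(
  plan="1 -0.7 -0.6 10 0; 1 0 0 9 0; 1 0 0 0 0",
)

```text
time: 5.87
tcp_pos: [594.1, -209.3, 12.4]
eef_rot: [-180.0, -12.3, 156.8]
force: [-0.6, 1.6, -0.6]
grip_width: 85.6
```

Emit:
jog_arm(
  plan="-0.2 0 0 0 0; -0.2 0 0 0 0; -0.2 0 0 0 0; -0.2 0 0 0 0; -0.2 0 0 0 0",
  newtons=35,
)

```text
time: 6.28
tcp_pos: [596.4, -210.1, 15.0]
eef_rot: [-180.0, -12.0, 156.8]
force: [-0.3, -0.1, 2.3]
grip_width: 63.6
```

Emit:
jog_arm(
  plan="-1 0 0 0 0; -1 0 0 0 0; -1 0 0 0 0; -1 0 0 0 0",
)

```text
time: 6.62
tcp_pos: [596.4, -210.1, 15.0]
eef_rot: [-180.0, -12.0, 156.8]
force: [1.0, -0.6, 6.3]
grip_width: 63.9
```

```bash
python3 go.py 593.5 -208.7 11.6
```

```text
[[-0.899, 0.3937, -0.1917], [0.3851, 0.9192, 0.0817], [0.2084, -0.0004, -0.9781]] [-19.8  40.1   1.8  63.7   0.7   3.3]
tcp [ 596.4 -210.1   15. ] F [ 1.  -0.6  6.3] w 63.9 t 6.6167 shift [2.4 0.2 4. ] rows 1 each [2.4 0.2 4. ]
```

Gripped at 63.9 mm, which is the brim diameter. Now I'll lift straight up (tool direction 0.208, 0, −0.978).

Emit:
jog_arm(
  plan="-1 2.1 0 -9.8 0; -1 4.2 0 -19.6 0; -1 6.2 0 -29.3 0; -1 6.2 0 -29.3 0; -1 6.2 0 -29.3 0",
)

```text
time: 7.03
tcp_pos: [595.0, -209.6, 135.2]
eef_rot: [-180.0, -12.2, 156.8]
force: [1.1, -0.4, -0.4]
grip_width: 63.4
```

Emit:
jog_arm(
  plan="-1 2.1 0 -9.8 0; -1 0 0 0 0",
)

```text
time: 7.2
tcp_pos: [597.6, -210.5, 147.4]
eef_rot: [-180.0, -11.8, 156.8]
force: [-0.7, -0.2, -2.0]
grip_width: 63.9
```

```bash
python3 - <<'E'
from go import *
o,M=st(); print(M.round(4).tolist())
a=np.array([596.4,-210.1]); to([596.4+511.8-598.3,-210.1+172.8+210.7,145])
E
```

```text
[[-0.8998, 0.3936, -0.1883], [0.3853, 0.9193, 0.0804], [0.2048, -0.0003, -0.9788]]
tcp [ 597.6 -210.5  147.4] F [-0.7 -0.2 -2. ] w 63.9 t 7.2 shift [226.4 318.4  49.8] rows 10 each [22.6 31.8  5. ]
```

Emit:
jog_arm(
  plan="-1 10 14 2 0; -1 20 28 4.4 0; -1 20 28 4.4 0; -1 20 28 4.4 0; -1 20 28 4.4 0",
)

```text
time: 7.62
tcp_pos: [558.9, -56.4, 141.6]
eef_rot: [-179.9, -12.3, 156.8]
force: [1.0, 0.3, -1.1]
grip_width: 63.8
```

Emit:
jog_arm(
  plan="-1 20 28 4.4 0; -1 20 28 4.4 0; -1 20 28 4.4 0; -1 20 28 4.4 0; -1 20 28 4.4 0",
)

```text
time: 8.03
tcp_pos: [519.8, 112.4, 141.2]
eef_rot: [-179.9, -12.3, 156.8]
force: [1.5, 0.3, -1.1]
grip_width: 63.7
```

Emit:
jog_arm(
  plan="-1 20 28 4.4 0; -1 10 14 2 0; -1 5 7 1 0; -1 0 0 0 0; -1 0 0 0 0",
)

```text
time: 8.45
tcp_pos: [507.8, 169.6, 142.3]
eef_rot: [-179.9, -12.2, 156.8]
force: [-0.4, 0.3, -1.4]
grip_width: 63.6
```

```bash
python3 - <<'E'
from go import *
from h import *
from rig import camera
to([509.9,173.3,90])
o,M=st(); print(M.round(4).tolist())
c=camera("side"); t=camera("top")
pickle.dump((t,c,o),open("hov1.pkl","wb"))
a=cv2.resize(c["img"][80:200,190:340],(600,480)); b=cv2.resize(t["img"][150:250,160:260],(480,480))
cv2.imwrite("pics/p2.png",np.hstack([a[:,100:420],b])[...,::-1])
E
```

```text
tcp [507.8 169.6 142.3] F [-0.4  0.3 -1.4] w 63.6 t 8.45 shift [-11.5   4.4  51. ] rows 2 each [-5.8  2.2 25.5]
[[-0.8986, 0.3932, -0.1945], [0.3849, 0.9194, 0.0808], [0.2106, -0.0023, -0.9776]]
```

View pics/p2.png

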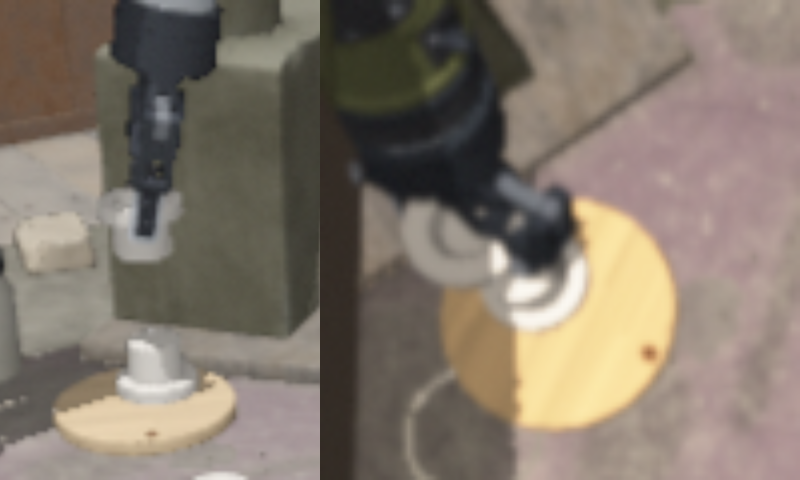

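```bash
python3 - <<'E'
from h import *
t,c,o=pickle.load(open("hov1.pkl","rb"))
g=cv2.cvtColor(c["img"],cv2.COLOR_RGB2HSV)
for v in range(128,147): print(v,*["%d/%d"%(g[v,u,2],g[v,u,1]) for u in range(236,266)])
M=[507.8+1.9,169.6-.6]  # expected held axis
for X in([511.8,172.8,45],[511.8,172.8,56],[M[0],M[1],128],[M[0],M[1],140],[M[0],M[1],160]): print(X,proj(c,X).round(2))
s=pickle.load(open("side0.pkl","rb"))
for v in range(163,178):
    r=cv2.cvtColor(s["img"],cv2.COLOR_RGB2HSV)[v]; print(v,*["%d/%d"%(r[u,2],r[u,1]) for u in range(242,268)])
E
```

```text
128 171/25 173/28 176/33 179/37 135/36 126/18 134/13 143/12 150/14 158/13 163/14 168/14 150/2 114/20 65/24 44/35 44/35 43/30 53/29 80/16 84/0 124/12 137/13 138/17 112/30 100/46 103/47 104/39 103/42 102/40
129 162/20 166/20 173/24 164/25 141/18 142/13 146/12 143/14 146/14 157/13 167/12 165/11 157/5 122/17 68/23 52/34 50/36 46/33 68/26 129/10 136/6 143/14 145/12 147/14 117/28 100/41 100/43 102/40 102/43 103/42
130 159/18 163/19 168/20 153/15 146/14 146/14 146/12 134/13 139/17 154/13 164/12 168/8 159/6 119/19 68/26 69/33 59/35 51/35 92/22 142/9 146/7 145/14 148/12 144/14 114/27 98/44 99/44 101/40 102/43 101/45
131 162/17 163/20 165/20 154/17 146/14 147/14 146/12 141/13 154/13 153/12 156/15 155/5 164/9 123/19 66/23 58/26 53/29 52/29 113/16 144/5 153/8 153/13 147/12 137/13 110/28 98/44 98/44 99/41 99/44 101/45
132 162/19 161/19 162/19 151/17 152/12 158/13 157/15 153/12 152/13 161/13 207/12 190/5 177/9 126/18 58/35 49/36 53/34 53/34 119/15 148/0 156/11 154/15 145/12 134/13 125/22 107/36 98/44 102/43 100/41 98/44
133 165/20 163/20 162/19 150/15 153/13 160/13 163/14 164/14 179/13 190/12 206/
[... 5052 characters left out ...]
04/11 186/11 193/12 198/12 202/11 204/11 205/11 203/10 200/10 195/10 189/12 180/13 169/12 204/11 230/10 235/10 223/10 194/33 219/59 230/61 231/61
175 225/61 209/62 220/19 234/11 237/11 230/10 213/11 198/12 196/12 199/13 199/12 204/11 200/10 196/10 194/11 209/10 218/11 222/10 231/10 236/11 222/9 184/11 152/37 215/60 230/61 230/60
176 225/61 221/61 196/33 209/12 230/10 235/10 232/10 228/11 227/10 231/11 224/10 229/10 224/10 223/10 226/10 231/10 233/10 234/10 227/10 205/11 184/12 154/13 131/41 211/62 228/59 227/58
177 228/60 228/59 192/39 181/13 190/12 206/11 219/10 234/10 238/10 239/10 237/9 239/10 237/10 235/10 231/11 216/9 205/11 203/10 196/10 177/13 163/13 146/14 194/58 220/63 223/62 223/61
```

Emit:
jog_arm(
  plan="-1 0 0 0 0; -1 0 0 0 0",
)

```text
time: 8.72
tcp_pos: [508.7, 169.2, 143.3]
eef_rot: [-180.0, -12.1, 156.7]
force: [0.7, -0.1, -0.5]
grip_width: 64.0
```

```bash
python3 - <<'E'
from go import *
from h import *
from rig import camera
o,M=st(); p=o["tcp_pos"]; print(p,o["eef_rot"])
t=camera("top"); c=camera("side"); pickle.dump((t,c,o),open("hov2.pkl","wb"))
ax=p[:2]+[1.9,-.6]; b=p[2]-15; print(ax,b)
th=np.linspace(0,6.283,120)
outs=[]
for cam,(u0,v0,u1,v1) in((t,(170,180,230,230)),(c,(228,118,278,193))):
    S=8 if cam is t else 8
    im=cv2.resize(cam["img"][v0:v1,u0:u1],None,fx=S,fy=S,interpolation=cv2.INTER_CUBIC)
    for X,r,z,col in((ax,32,b+42,(255,0,0)),(ax,22,b,(255,0,0)),((511.8,172.8),32,26,(0,0,255)),((511.8,172.8),22,56,(0,0,255))):
        q=np.array([(proj(cam,[X[0]+r*np.cos(a),X[1]+r*np.sin(a),z])-[u0,v0]+.5)*S for a in th])
        cv2.polylines(im,[np.int32(q*16)],True,col,1,cv2.LINE_AA,4)
    im=im[:600]; outs.append(np.vstack([im,np.zeros((600-im.shape[0],im.shape[1],3),np.uint8)])[:,:(480 if cam is t else 320)])
cv2.imwrite("pics/p3.png",np.hstack(outs)[:,:800,::-1])
E
```

```text
[508.69649618 169.16040223 143.3227738 ] [-179.95741111  -12.10231732  156.70584636]
[510.59649618 168.56040223] 128.32277380399537
```

View pics/p3.png

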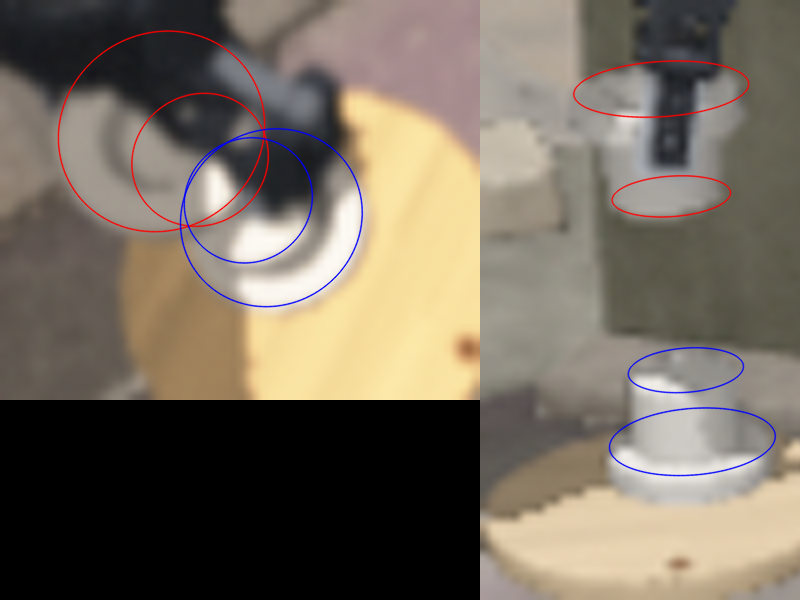

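In both views the held mould sits a little off my prediction, by about 1 px. I'll measure it properly from the brim arc (top) and crown edges (side).

```bash
python3 - <<'E'
from h import *
from scipy.optimize import least_squares
t,c,o=pickle.load(open("hov2.pkl","rb"))
p=o["tcp_pos"]; b=p[2]-15
g=cv2.GaussianBlur(cv2.cvtColor(t["img"],cv2.COLOR_RGB2GRAY).astype(np.float32),(0,0),.7)
ctr=proj(t,[p[0]+1.9,p[1]-.6,b+42])
pts=[]
for a in np.radians(np.arange(70,200,5)):   # image angle, y down: 90=down,180=left
    r=np.arange(9,17,.1); q=ctr+np.c_[r*np.cos(a),r*np.sin(a)]
    v=cv2.remap(g,q[:,0].astype(np.float32)[None],q[:,1].astype(np.float32)[None],cv2.INTER_LINEAR)[0]
    d=np.gradient(v); i=d.argmin(); print(int(np.degrees(a)),round(r[i],1),round(-d[i]*10),end=" | "); 
    if -d[i]*10>8: pts.append(q[i])
print()
def fit(z,P):
    W=np.array([ray(t,q,z) for q in P])
    f=lambda x:np.hypot(*(W-x).T)-32
    s=least_squares(f,p[:2],loss="soft_l1"); return s.x.round(1),f(s.x).round(1)
for z in(b+36,b+39,b+42): print(z,fit(z,np.array(pts)))
def cols(img,rows,l,r):
    h=cv2.cvtColor(img,cv2.COLOR_RGB2HSV)[...,1].astype(float); out=[]
    for v in rows:
        e=[]
        for (u0,u1) in(l,r):
            s=h[v,u0:u1+1]; d=abs(np.diff(s)); e.append(u0+.5+(d**2*np.arange(len(d))).sum()/(d**2).sum())
        out.append(e)
    return np.median(out,0)
e=cols(c["img"],range(138,143),(240,246),(253,261)); print("side held",e,e.mean(), "expected at tcp+(1.9,-.6)",proj(c,[p[0]+1.9,p[1]-.6,b+6]))
print("du/dx,du/dy",proj(c,[p[0]+1.9+10,p[1]-.6,b+6])-proj(c,[p[0]+1.9,p[1]-.6,b+6]),proj(c,[p[0]+1.9,p[1]+9.4,b+6])-proj(c,[p[0]+1.9,p[1]-.6,b+6]))
s0=pickle.load(open("side0.pkl","rb"))
e=cols(s0["img"],range(168,172),(243,249),(257,263)); print("side first crown",e,e.mean(),proj(s0,[511.8,172.8,40]))
k=max(blobs(s0,(328,200,368,232),thr=195,amin=40),key=len); print("cdown side bbox",k.min(0),k.max(0),proj(s0,[598.3,-210.7,42]))
E
```

```text
70 11.9 12 | 75 12.4 13 | 80 12.2 12 | 85 13.0 12 | 90 12.6 13 | 95 13.0 13 | 100 12.7 12 | 105 13.5 15 | 110 13.5 20 | 115 13.5 21 | 119 13.7 25 | 125 13.8 25 | 130 13.6 28 | 135 13.9 26 | 140 13.8 23 | 145 13.4 26 | 150 14.3 23 | 155 13.8 18 | 160 13.1 14 | 165 13.9 14 | 170 13.1 18 | 175 13.2 17 | 180 13.4 16 | 185 12.1 17 | 190 12.4 24 | 195 12.8 34 | 
164.32277380399537 (array([510.8, 171.5]), array([-1.5, -0.5, -1.2,  0.6, -0.7,  0. , -1. ,  0.7,  0.5,  0.2,  0.5,
        0.5, -0.1,  0.5,  0.2, -0.8,  1.5,  0.4, -1.2,  0.9, -0.8, -0.3,
        0.5, -2.4, -1.4, -0. ]))
167.32277380399537 (array([510.3, 170.4]), array([-1.6, -0.5, -1.2,  0.6, -0.7,  0. , -1. ,  0.7,  0.5,  0.2,  0.5,
        0.5, -0.1,  0.5,  0.2, -0.7,  1.5,  0.4, -1.2,  0.9, -0.8, -0.3,
        0.5, -2.5, -1.4, -0.1]))
170.32277380399537 (array([509.7, 169.4]), array([-1.6, -0.5, -1.3,  0.5, -0.7,  0. , -1. ,  0.7,  0.5,  0.2,  0.5,
        0.6, -0.1,  0.5,  0.2, -0.7,  1.5,  0.4, -1.2,  0.9, -0.8, -0.3,
        0.5, -2.5, -1.4, -0.1]))
side held [243.33539823 257.17674419] 250.2560712080675 expected at tcp+(1.9,-.6) [251.199814   140.05538656]
du/dx,du/dy [ 3.02549687 -0.67787292] [-1.45606708 -0.93486389]
side first crown [246.47132569 261.55111784] 254.01122176635263 [253.63131765 168.44553611]
cdown side bbox [336.8125 204.0625] [347.8125 218.0625] [350.4673462  208.98640949]
```

```bash
python3 - <<'E'
from go import *
to([510.5,171.4,79])
E
```

```text
tcp [508.6 169.5 143.4] F [ 0.4  0.2 -0.6] w 63.8 t 8.8167 shift [-14.5   2.5  62.8] rows 2 each [-7.2  1.3 31.4]
```

Emit:
jog_arm(
  plan="-1 -3.6 0.6 15.7 0; -1 -3.6 0.6 15.7 0; -1 -3.6 0.6 15.7 0; -1 -3.6 0.6 15.7 0; -1 0 0 0 0",
)

```text
time: 9.23
tcp_pos: [508.3, 171.2, 76.3]
eef_rot: [-179.8, -12.3, 156.7]
force: [-0.5, -0.7, -1.2]
grip_width: 64.0
```

Emit:
jog_arm(
  plan="-1 0 0 0 0; -1 0 0 0 0",
)

```text
time: 9.4
tcp_pos: [510.6, 172.0, 79.8]
eef_rot: [-180.0, -12.1, 156.8]
force: [-0.5, -0.1, -0.9]
grip_width: 63.6
```

```bash
python3 - <<'E'
from go import *
from h import *
from rig import camera
to([510.5,171.4,69])
o,M=st(); p=o["tcp_pos"]
t=camera("top"); c=camera("side"); pickle.dump((t,c,o),open("hov3.pkl","wb"))
outs=[cv2.resize(t["img"][180:230,172:222],None,fx=8,fy=8,interpolation=cv2.INTER_CUBIC),cv2.resize(c["img"][135:185,228:278],None,fx=8,fy=8,interpolation=cv2.INTER_CUBIC)]
cv2.imwrite("pics/p4.png",np.hstack(outs)[...,::-1])
g=cv2.GaussianBlur(cv2.cvtColor(t["img"],cv2.COLOR_RGB2GRAY).astype(np.float32),(0,0),.7)
b=p[2]-15; ctr=proj(t,[p[0]+1,p[1]+1,b+36]); pts=[]
for a in np.radians(np.arange(60,205,5)):
    r=np.arange(9,16,.1); q=ctr+np.c_[r*np.cos(a),r*np.sin(a)]
    v=cv2.remap(g,q[:,0].astype(np.float32)[None],q[:,1].astype(np.float32)[None],cv2.INTER_LINEAR)[0]
    d=np.gradient(v); i=d.argmin(); print(round(np.degrees(a)),round(r[i],1),round(-d[i]*10),end=" | "); pts.append(q[i])
from scipy.optimize import least_squares
for z in(b+36,b+42):
    W=np.array([ray(t,q,z) for q in pts]); f=lambda x:np.hypot(*(W-x).T)-32
    s=least_squares(f,p[:2],loss="soft_l1"); print(z,s.x.round(1),f(s.x).round(1))
h=cv2.cvtColor(c["img"],cv2.COLOR_RGB2HSV)
for v in range(152,176): print(v,*["%d/%d"%(h[v,u,2],h[v,u,1]) for u in range(240,266)])
print(proj(c,[p[0]+1.9,p[1]-.6,b+6]),proj(c,[511.8,172.8,45]))
E
```

```text
tcp [510.6 172.   79.8] F [-0.5 -0.1 -0.9] w 63.6 t 9.4 shift [-2.5 -0.6 10.6] rows 1 each [-2.5 -0.6 10.6]
60 10.7 41 | 65 11.9 38 | 70 11.4 30 | 75 11.2 18 | 80 10.8 12 | 85 10.7 9 | 90 10.6 8 | 95 10.8 9 | 100 11.3 11 | 105 11.3 11 | 110 11.0 8 | 115 11.5 9 | 120 12.3 10 | 125 12.2 10 | 130 12.2 10 | 135 12.6 15 | 140 12.9 18 | 145 13.0 23 | 150 12.8 24 | 155 12.9 23 | 160 12.9 22 | 165 12.4 28 | 170 12.2 29 | 175 12.4 29 | 180 12.1 29 | 185 12.4 27 | 190 12.1 25 | 195 12.5 25 | 200 12.4 30 | 100.84772033528039 [513.1 174.4] [-0.5  2.7  1.3  0.6 -0.7 -1.2 -1.7 -1.4 -0.4 -0.6 -1.7 -0.7  1.   0.5
  0.2  1.   1.5  1.6  0.9  1.   0.9 -0.4 -1.  -0.4 -1.2 -0.3 -1.1  0.1
 -0.1]
106.84772033528039 [512.1 172.4] [-0.6  2.6  1.2  0.5 -0.7 -1.2 -1.7 -1.4 -0.4 -0.6 -1.7 -0.7  1.1  0.5
  0.2  1.   1.5  1.6  0.9  1.   0.9 -0.4 -1.  -0.4 -1.2 -0.4 -1.1  0.
 -0.2]
152 146/26 141/24 147/16 154/13 157/13 161/13 203/13 221/12 233/10 222/10 188/1 144/16 83/22 53/29 54/38 55/37 93/22 151/7 159/8 154/15 146/14 133/12 113/23 97/39 95/48 93/52
153 148/28 139/24 145/16 155/15 161/13 180/11 201/13 211/12 2
[... 3469 characters left out ...]
12 175/12 172/12 168/12 163/13 156/13 146/12 134/15 140/15 145/14 140/16 131/43 126/59
173 128/66 130/71 133/71 137/73 143/36 147/17 143/14 166/12 184/12 194/12 200/13 199/13 183/11 175/12 175/12 172/12 168/14 163/13 156/11 147/12 133/15 140/13 145/11 148/14 134/34 135/70
174 140/73 141/72 142/75 136/71 144/23 149/14 148/16 178/11 187/12 194/12 200/13 204/11 187/12 176/13 174/10 171/10 168/14 164/12 157/13 149/15 142/11 145/12 147/14 146/12 133/35 138/70
175 138/74 138/76 138/74 130/71 144/23 209/11 223/11 227/11 215/12 199/12 198/13 200/13 195/13 198/13 182/13 171/10 168/12 164/12 159/13 151/14 149/14 148/14 149/14 142/14 130/33 138/68
[253.16217886 159.2977965 ] [253.49322569 166.96136213]
```

View pics/p4.png

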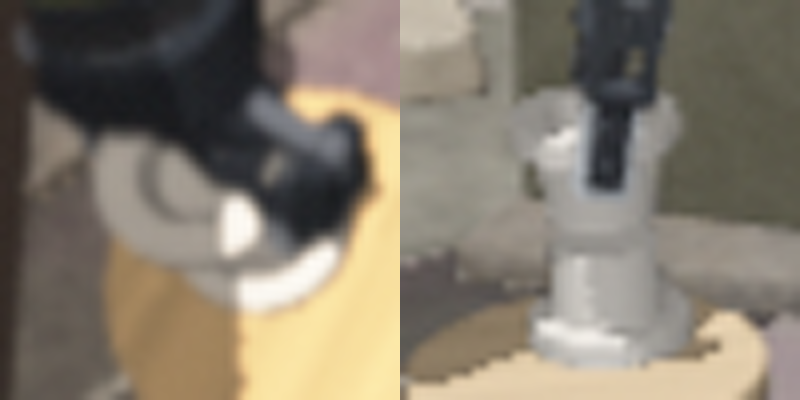

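The side view shows the crowns lined up to about 0.3 px: held crown at u≈252.5, lower crown at ≈253.2, with −0.7 expected from perspective. The top view agrees to about 1 mm. Now I'll lower it gently.

Emit:
jog_arm(
  plan="-1 -0.6 0 2.9 0; -1 -0.6 0 2.9 0; -1 0 0 0 0; -1 0 0 0 0",
)

```text
time: 9.83
tcp_pos: [509.9, 172.1, 73.0]
eef_rot: [-180.0, -12.1, 156.8]
force: [0.3, -0.0, -1.8]
grip_width: 63.7
```

Emit:
jog_arm(
  plan="-1 -0.2 0 1 0; -1 0 0 0 0; -1 0 0 0 0",
)

```text
time: 10.08
tcp_pos: [510.0, 172.2, 72.1]
eef_rot: [-180.0, -12.1, 156.8]
force: [0.2, 0.7, -1.5]
grip_width: 64.0
```

Emit:
jog_arm(
  plan="-1 -0.2 0 1 0; -1 0 0 0 0; -1 0 0 0 0",
)

```text
time: 10.33
tcp_pos: [510.0, 172.2, 71.0]
eef_rot: [-180.0, -12.1, 156.8]
force: [0.3, 0.4, -2.0]
grip_width: 63.7
```

```bash
python3 go.py 510.5 171.4 71
```

```text
[[-0.8988, 0.3936, -0.193], [0.385, 0.9193, 0.0821], [0.2098, -0.0005, -0.9778]] [ 14.2  26.  -14.2  59.5   7.3  36.7]
tcp [510.  172.2  71. ] F [ 0.3  0.4 -2. ] w 63.7 t 10.3333 shift [-0.7 -0.5 -0.1] rows 1 each [-0.7 -0.5 -0.1]
```

Not in contact yet. I'll continue in fine steps.

Emit:
jog_arm(
  plan="-1 -0.1 0 0.6 0; -1 0 0 0 0; -1 0 0 0 0",
)

```text
time: 10.58
tcp_pos: [510.1, 172.2, 71.0]
eef_rot: [-180.0, -12.1, 156.8]
force: [-1.2, -1.5, 5.6]
grip_width: 63.8
```

Emit:
jog_arm(
  plan="-1 -0.1 0 0.6 0; -1 0 0 0 0; -1 0 0 0 0",
)

```text
time: 10.83
tcp_pos: [510.1, 172.1, 71.0]
eef_rot: [-180.0, -12.1, 156.8]
force: [-2.3, -1.7, 9.9]
grip_width: 63.6
```

Emit:
jog_arm(
  plan="-1 -0.1 0 0.6 0; -1 0 0 0 0; -1 0 0 0 0",
)

```text
time: 11.08
tcp_pos: [510.1, 172.2, 70.9]
eef_rot: [180.0, -12.1, 156.8]
force: [-2.5, -3.2, 14.6]
grip_width: 64.2
```

Contact at TCP z = 71.0, exactly as expected (15 + 56). I'll ease off the pressure and open gently.

Emit:
jog_arm(
  plan="-1 0.3 0 -1.5 0; -1 0 0 0 0; 0.55 0 0 0 0; 0.6 0 0 0 0; 0.65 0 0 0 0",
)

```text
time: 11.5
tcp_pos: [509.8, 172.2, 70.5]
eef_rot: [-180.0, -12.1, 156.8]
force: [0.3, 0.1, -0.2]
grip_width: 70.8
```

Emit:
jog_arm(
  plan="0.8 0 0 0 0; 1 0 0 0 0; 1 0 0 0 0; 1 0 0 0 0; 1 0 0 0 0",
)

```text
time: 11.92
tcp_pos: [510.0, 172.2, 70.8]
eef_rot: [-180.0, -12.1, 156.8]
force: [0.1, -0.3, 1.0]
grip_width: 85.5
```

Emit:
jog_arm(
  plan="1 2.1 0 -9.8 0; 1 4.2 0 -19.6 0; 1 6.2 0 -29.3 0; 1 6.2 0 -29.3 0; 1 0 0 0 0",
)

```text
time: 12.33
tcp_pos: [513.2, 173.1, 167.1]
eef_rot: [179.7, -11.7, 156.9]
force: [1.2, 0.6, 0.6]
grip_width: 85.7
```

```bash
python3 go.py 448 -49 110
```

```text
[[-0.9004, 0.3937, -0.1849], [0.3846, 0.9192, 0.0846], [0.2032, 0.005, -0.9791]] [14.2 21.5 -7.4 70.3  7.3 36.7]
tcp [513.2 173.1 167.1] F [1.2 0.6 0.6] w 85.7 t 12.3333 shift [ -38.3 -230.1   49.2] rows 7 each [ -5.5 -32.9   7. ]
```

While over there, the path passes clear at z>110. Next I move to the other brim-down mould.

Emit:
jog_arm(
  plan="1 0 -14 0 0; 1 -5 -28 4 0; 1 -5 -28 6 0; 1 -5 -28 6 0; 1 -5 -28 6 0",
)

```text
time: 12.75
tcp_pos: [472.6, 48.8, 134.3]
eef_rot: [-179.9, -12.2, 156.8]
force: [0.1, -0.6, 0.0]
grip_width: 85.4
```

Emit:
jog_arm(
  plan="1 -5 -28 6 0; 1 -5 -28 6 0; 1 -5 -28 6 0; 1 -4 -20 8 0; 1 0 0 0 0",
)

```text
time: 13.17
tcp_pos: [442.0, -53.4, 104.0]
eef_rot: [-179.8, -12.3, 156.6]
force: [0.5, 0.6, -0.7]
grip_width: 85.2
```

Emit:
jog_arm(
  plan="1 0 0 0 0; 1 0 0 0 0",
)

```text
time: 13.33
tcp_pos: [445.0, -50.2, 105.7]
eef_rot: [-180.0, -12.1, 156.8]
force: [0.7, 0.5, -0.6]
grip_width: 85.6
```

```bash
python3 - <<'E'
from go import *
from h import *
from rig import camera
to([445.3,-47.1,70]);to([445.3,-47.1,13.5])
t=camera("top");c=camera("side"); pickle.dump((t,c),open("pile2.pkl","wb"))
a=cv2.resize(t["img"][175:225,175:225],None,fx=8,fy=8,interpolation=cv2.INTER_CUBIC);b=cv2.resize(c["img"][140:190,228:278],None,fx=8,fy=8,interpolation=cv2.INTER_CUBIC)
cv2.imwrite("pics/p5.png",np.hstack([a,b])[...,::-1])
for th in(170,185,200,215):
  for k in blobs(t,(185,182,225,228),thr=th,amin=80): print(th,[cv2.boundingRect((10*np.array([ray(t,q,z) for q in k])).astype(np.int32)) for z in(92,)], [np.round(cv2.minEnclosingCircle(np.array([ray(t,q,92) for q in k],np.float32))[0],1)])
E
```

```text
tcp [445.  -50.2 105.7] F [ 0.7  0.5 -0.6] w 85.6 t 13.3333 shift [-6.6  3.  35.1] rows 2 each [-3.3  1.5 17.6]
tcp [445.  -50.2 105.7] F [ 0.7  0.5 -0.6] w 85.6 t 13.3333 shift [-18.4   3.   90.4] rows 3 each [-6.1  1.  30.1]
170 [(4879, 1570, 585, 500)] [array([516.2, 181.1])]
185 [(4879, 1573, 577, 495)] [array([515.7, 181.4])]
200 [(4890, 1578, 559, 489)] [array([516. , 180.9])]
215 [(4893, 1584, 549, 482)] [array([516.1, 179.9])]
```

View pics/p5.png

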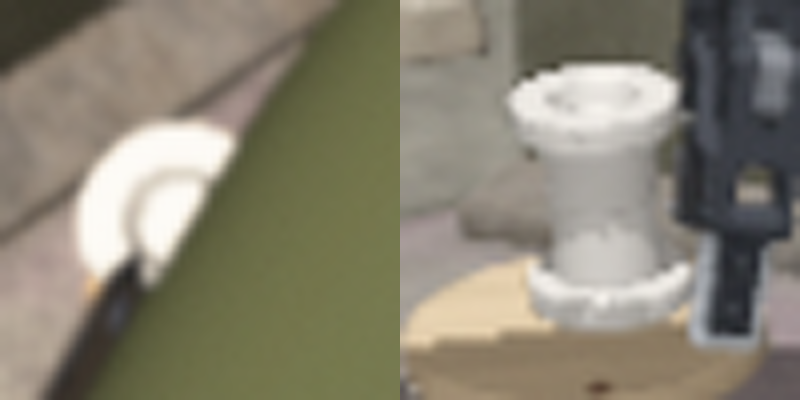

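The side view shows crown flat on crown, with the axes in line (upper brim centre about 594, lower about 610; perspective accounts for about 14 of that). The top-view rim edges give (512.2, 173.7), against (511.8, 172.8) for the first mould. Now I'll descend onto the third.

Emit:
jog_arm(
  plan="1 -3.3 1.5 17.6 0; 1 -3.3 1.5 17.6 0; 1 -3 0 15 0; 1 -3 0 15 0; 1 0 0 0 0",
)

```text
time: 13.85
tcp_pos: [443.8, -45.9, 37.4]
eef_rot: [-179.9, -12.3, 156.9]
force: [-0.2, -0.8, -0.4]
grip_width: 85.4
```

Emit:
jog_arm(
  plan="1 0 0 0 0; 1 0 0 0 0; 1 0 0 0 0",
)

```text
time: 14.1
tcp_pos: [446.3, -46.9, 40.4]
eef_rot: [180.0, -12.0, 156.9]
force: [-0.7, 0.6, -0.2]
grip_width: 85.3
```

```bash
python3 go.py 445.3 -47.1 13.5
```

```text
[[-0.8994, 0.3931, -0.1913], [0.3845, 0.9195, 0.0818], [0.2081, 0.0, -0.9781]] [ -8.3  21.3 -26.5  53.9   3.1  14.6]
tcp [446.3 -46.9  40.4] F [-0.7  0.6 -0.2] w 85.3 t 14.1 shift [-4.8 -0.5 26.4] rows 1 each [-4.8 -0.5 26.4]
```

Emit:
jog_arm(
  plan="1 -1.8 -0.5 10 0; 1 -1.8 0 10 0; 1 -1.2 0 6.4 0; 1 0 0 0 0; 1 0 0 0 0",
)

```text
time: 14.52
tcp_pos: [443.5, -47.2, 11.9]
eef_rot: [-179.9, -12.2, 156.8]
force: [-0.0, -0.2, 0.9]
grip_width: 85.6
```

Emit:
jog_arm(
  plan="0.3 0 0 0 0; 0.2 0 0 0 0; 0.1 0 0 0 0; 0 0 0 0 0; -0.1 0 0 0 0",
)

```text
time: 14.93
tcp_pos: [444.7, -47.4, 13.0]
eef_rot: [-180.0, -12.1, 156.8]
force: [-0.9, -0.4, 4.2]
grip_width: 42.9
```

Emit:
jog_arm(
  plan="-0.4 0 0 0 0; -1 0 0 0 0; -1 0 0 0 0; -1 0 0 0 0",
)

```text
time: 15.27
tcp_pos: [444.7, -47.4, 13.0]
eef_rot: [-180.0, -12.1, 156.8]
force: [-1.5, -0.2, 5.2]
grip_width: 43.1
```

```bash
python3 go.py 445.3 -47.1 13.5
```

```text
[[-0.8989, 0.3937, -0.1922], [0.3851, 0.9193, 0.0819], [0.2089, -0.0004, -0.9779]] [ -8.3  23.2 -28.   50.4   3.   14.5]
tcp [444.7 -47.4  13. ] F [-1.5 -0.2  5.2] w 43.1 t 15.2667 shift [-0.3  0.5 -0.6] rows 1 each [-0.3  0.5 -0.6]
```

Emit:
jog_arm(
  plan="-1 2.1 0 -9.8 0; -1 4.2 0 -19.6 0; -1 6.2 0 -29.3 0; -1 6.2 0 -29.3 0; -1 6.2 0 -29.3 0",
)

```text
time: 15.68
tcp_pos: [444.0, -47.1, 133.9]
eef_rot: [-180.0, -12.2, 156.8]
force: [0.9, -0.9, -2.2]
grip_width: 43.1
```

Emit:
jog_arm(
  plan="-1 4.2 0 -19.6 0; -1 2.1 0 -9.8 0; -1 0 0 0 0; -1 0 0 0 0",
)

```text
time: 16.02
tcp_pos: [444.6, -47.3, 162.2]
eef_rot: [-180.0, -12.1, 156.8]
force: [-0.6, -0.4, -2.4]
grip_width: 42.8
```

```bash
python3 go.py 507.2 173.4 160
```

```text
[[-0.8988, 0.3936, -0.1927], [0.385, 0.9193, 0.082], [0.2094, -0.0004, -0.9778]] [ -8.3  14.2 -18.3  69.2   3.1  14.5]
tcp [444.6 -47.3 162.2] F [-0.6 -0.4 -2.4] w 42.8 t 16.0167 shift [ 28.2 227.5   8.2] rows 7 each [ 4.  32.5  1.2]
```

Emit:
jog_arm(
  plan="-1 1.5 12 0.4 0; -1 3 24 0.9 0; -1 3 24 0.9 0; -1 3 24 0.9 0; -1 3 24 0.9 0",
)

```text
time: 16.43
tcp_pos: [473.2, 59.1, 159.5]
eef_rot: [-179.9, -12.3, 156.8]
force: [-0.8, 0.2, -1.8]
grip_width: 43.1
```

Emit:
jog_arm(
  plan="-1 3 24 0.9 0; -1 3 24 0.9 0; -1 3 24 0.9 0; -1 3 24 0.9 0; -1 1.5 12 0.4 0",
)

```text
time: 16.85
tcp_pos: [503.1, 165.2, 158.2]
eef_rot: [-179.9, -12.3, 156.9]
force: [0.9, -0.2, -1.0]
grip_width: 43.2
```

Emit:
jog_arm(
  plan="-1 1 10 0 0; -1 0 0 0 0; -1 0 0 0 0; -1 0 0 0 0",
)

```text
time: 17.18
tcp_pos: [506.3, 171.0, 160.1]
eef_rot: [-179.9, -12.1, 156.8]
force: [-0.4, 0.5, -2.2]
grip_width: 42.9
```

```bash
python3 go.py 507.2 173.4 122
```

```text
[[-0.8983, 0.3943, -0.194], [0.3858, 0.919, 0.0815], [0.2104, -0.0016, -0.9776]] [14.2 21.5 -8.4 69.8  7.3 36.8]
tcp [506.3 171.  160.1] F [-0.4  0.5 -2.2] w 42.9 t 17.1833 shift [-7.9  2.6 37.2] rows 2 each [-3.9  1.3 18.6]
```

Emit:
jog_arm(
  plan="-1 -2 0.9 9.3 0; -1 -2 0.9 9.3 0; -1 -2 0.8 9.3 0; -1 -1.9 0 9.3 0; -1 0 0 0 0",
)

```text
time: 17.6
tcp_pos: [506.2, 173.6, 119.7]
eef_rot: [-179.8, -12.3, 156.8]
force: [-0.3, -0.4, -2.3]
grip_width: 43.2
```

Emit:
jog_arm(
  plan="-1 0 0 0 0; -1 0 0 0 0; -1 0 0 0 0",
)

```text
time: 17.85
tcp_pos: [508.1, 174.4, 122.8]
eef_rot: [-180.0, -12.1, 156.8]
force: [-0.3, -0.2, -0.3]
grip_width: 43.0
```

```bash
python3 - <<'E'
from go import *
from h import *
from rig import camera
to([507.2,173.4,113])
t=camera("top");c=camera("side"); pickle.dump((t,c),open("hov5.pkl","wb"))
a=cv2.resize(t["img"][175:225,170:220],None,fx=8,fy=8,interpolation=cv2.INTER_CUBIC);b=cv2.resize(c["img"][125:190,228:278],None,fx=8,fy=8,interpolation=cv2.INTER_CUBIC)
a=cv2.copyMakeBorder(a,0,120,0,0,cv2.BORDER_CONSTANT)
cv2.imwrite("pics/p6.png",np.hstack([a,b])[...,::-1])
h=cv2.cvtColor(c["img"],cv2.COLOR_RGB2HSV)
for v in range(136,156): print(v,*["%d/%d"%(h[v,u,2],h[v,u,1]) for u in [*range(237,246),*range(258,268)]])
for z in(98,110,125): print(z,proj(c,[511.8,171.5,z]))
E
```

```text
tcp [508.1 174.4 122.8] F [-0.3 -0.2 -0.3] w 43.0 t 17.85 shift [-1.6 -1.3  9.7] rows 1 each [-1.6 -1.3  9.7]
136 138/22 141/27 150/27 151/25 142/25 110/35 92/44 136/17 155/12 115/27 102/43 102/45 99/46 102/45 100/41 102/43 100/46 99/44 98/44
137 135/26 133/27 137/28 138/26 140/27 109/35 92/44 134/15 156/13 116/29 103/42 102/45 101/45 101/45 101/45 99/44 99/41 97/45 97/45
138 149/33 139/28 140/27 140/26 140/26 111/34 92/44 133/19 154/13 131/21 111/34 103/45 100/41 100/46 100/43 99/44 98/47 97/45 97/47
139 134/36 135/26 142/25 141/27 140/26 111/34 94/46 130/18 154/13 132/17 110/30 102/43 101/40 101/45 101/45 99/44 99/46 98/42 98/42
140 131/35 134/27 139/24 140/26 142/27 114/36 97/45 130/20 152/12 133/17 110/32 101/43 100/43 100/43 100/43 100/48 97/42 98/39 97/42
141 135/42 135/30 139/28 138/28 137/28 113/36 97/45 129/20 153/15 131/16 131/19 114/34 100/43 100/41 99/44 99/46 98/44 97/45 95/48
142 140/44 123/35 134/27 139/28 137/26 115/33 124/25 137/15 152/15 131/14 138/13 137/17 135/21 111/30 98/42 98/47 96/48 94/49 95/46
143 146/45 125/35 135/28 140/24 140/24 138/20 143/16 142/13 152/1
[... 1054 characters left out ...]
5 159/13 144/14 146/12 147/12 148/14 136/21 110/35 96/43 92/44 93/49 91/45
152 149/24 151/24 149/24 146/26 143/21 145/14 146/14 146/16 145/12 146/14 146/14 147/12 145/12 140/18 109/30 94/43 94/46 92/47 89/46
153 151/25 153/25 151/24 147/26 141/22 144/16 147/14 145/12 147/16 146/14 145/12 149/14 142/14 131/16 107/33 95/43 93/47 93/52 90/48
154 154/25 157/26 155/28 150/27 140/22 143/16 150/14 209/11 221/10 158/13 152/13 149/15 137/11 128/16 105/29 93/47 93/44 91/45 89/46
155 155/26 157/23 159/26 157/26 144/19 144/16 153/13 186/12 214/11 160/13 154/13 147/14 136/13 116/22 97/39 92/47 92/47 92/47 91/50
98 [252.18838563 151.04340571]
110 [251.8433019  147.32668781]
125 [251.40790149 142.63721592]
```

View pics/p6.png

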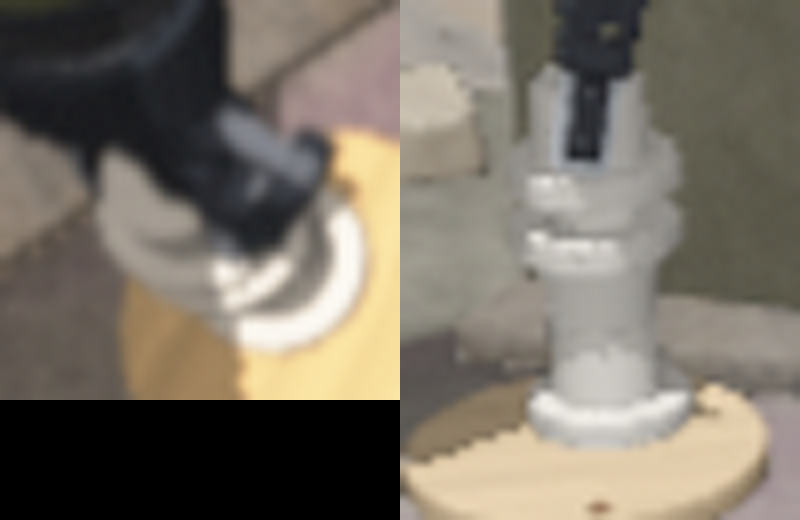

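The held brim is level and parallel just above the pile. In the side view its centre is at 251.9 and the pile's at 252.05, with −0.45 expected, so about 1 mm to correct. I'll apply that and lower.

Emit:
jog_arm(
  plan="-1 -0.6 -0.7 4.9 0; -1 -0.7 -0.6 4.8 0; -1 0 0 0 0; -1 0 0 0 0; -1 0 0 0 0",
)

```text
time: 18.37
tcp_pos: [506.5, 173.4, 112.5]
eef_rot: [-180.0, -12.1, 156.8]
force: [0.6, 0.2, -0.8]
grip_width: 43.2
```

Emit:
jog_arm(
  plan="-1 -0.2 0 0.8 0; -1 0 0 0 0; -1 0 0 0 0",
)

```text
time: 18.62
tcp_pos: [506.7, 173.4, 111.9]
eef_rot: [-180.0, -12.1, 156.8]
force: [0.3, 0.7, -1.4]
grip_width: 43.0
```

Emit:
jog_arm(
  plan="-1 -0.1 0 0.6 0; -1 0 0 0 0; -1 0 0 0 0",
)

```text
time: 18.87
tcp_pos: [506.6, 173.4, 111.2]
eef_rot: [-180.0, -12.1, 156.8]
force: [0.1, -0.9, -1.5]
grip_width: 42.8
```

```bash
python3 go.py 506.9 173.5 111
```

```text
[[-0.8988, 0.3937, -0.193], [0.385, 0.9192, 0.0821], [0.2097, -0.0005, -0.9778]] [ 14.4  23.6 -12.1  64.    7.3  36.9]
tcp [506.6 173.4 111.2] F [ 0.1 -0.9 -1.5] w 42.8 t 18.8667 shift [-0.3  0.2  0.2] rows 1 each [-0.3  0.2  0.2]
```

Emit:
jog_arm(
  plan="-1 -0.1 0 0.5 0; -1 0 0 0 0; -1 0 0 0 0",
)

```text
time: 19.12
tcp_pos: [506.6, 173.4, 111.0]
eef_rot: [-180.0, -12.1, 156.8]
force: [-1.2, -0.7, 2.5]
grip_width: 42.8
```

Emit:
jog_arm(
  plan="-1 -0.1 0 0.5 0; -1 0 0 0 0; -1 0 0 0 0",
)

```text
time: 19.37
tcp_pos: [506.7, 173.4, 111.0]
eef_rot: [-180.0, -12.1, 156.8]
force: [-1.6, -1.2, 6.0]
grip_width: 43.0
```

Emit:
jog_arm(
  plan="-1 -0.1 0 0.5 0; -1 0 0 0 0; -1 0 0 0 0",
)

```text
time: 19.62
tcp_pos: [506.7, 173.5, 111.0]
eef_rot: [180.0, -12.1, 156.8]
force: [-2.8, -0.8, 9.9]
grip_width: 43.4
```

Contact at z = 111.0, as expected. Now release and retreat, then move clear so the top view shows the pile.

Emit:
jog_arm(
  plan="-1 0.2 0 -1 0; -1 0 0 0 0; 0.06 0 0 0 0; 0.1 0 0 0 0; 0.15 0 0 0 0",
)

```text
time: 20.03
tcp_pos: [506.5, 173.4, 110.5]
eef_rot: [-180.0, -12.1, 156.8]
force: [0.4, 0.2, 0.1]
grip_width: 48.8
```

Emit:
jog_arm(
  plan="0.3 0 0 0 0; 0.6 0 0 0 0; 1 0 0 0 0; 1 0 0 0 0; 1 0 0 0 0",
)

```text
time: 20.45
tcp_pos: [506.6, 173.4, 110.7]
eef_rot: [-180.0, -12.1, 156.8]
force: [0.1, 0.0, 0.0]
grip_width: 85.7
```

Emit:
jog_arm(
  plan="1 2.1 0 -9.8 0; 1 4.2 0 -19.6 0; 1 6.2 0 -29.3 0; 1 6.2 0 -29.3 0; 1 0 0 0 0",
)

```text
time: 20.87
tcp_pos: [509.6, 174.3, 207.1]
eef_rot: [179.7, -11.7, 156.9]
force: [1.2, 0.8, 0.7]
grip_width: 85.8
```

Emit:
jog_arm(
  plan="1 0 -15 0 0; 1 0 -28 0 0; 1 0 -28 0 0; 1 0 -28 0 0; 1 0 -28 0 0",
)

```text
time: 21.28
tcp_pos: [455.0, 55.0, 200.1]
eef_rot: [-179.9, -12.2, 156.8]
force: [0.4, -1.0, 0.1]
grip_width: 85.1
```

Emit:
jog_arm(
  plan="1 0 -28 0 0; 1 0 -28 0 0; 1 0 -28 0 0; 1 0 -28 0 0; 1 0 -15 0 0",
)

```text
time: 21.7
tcp_pos: [404.2, -62.5, 200.3]
eef_rot: [-179.9, -12.2, 156.7]
force: [0.2, 0.3, 0.7]
grip_width: 85.4
```

```bash
python3 - <<'E'
from go import *
from h import *
from rig import camera
to([507.2,173.4,113])
t=camera("top");c=camera("side"); pickle.dump((t,c),open("fin.pkl","wb"))
a=cv2.resize(t["img"][175:225,170:220],None,fx=8,fy=8,interpolation=cv2.INTER_CUBIC);b=cv2.resize(c["img"][125:190,228:278],None,fx=8,fy=8,interpolation=cv2.INTER_CUBIC)
a=cv2.copyMakeBorder(a,0,120,0,0,cv2.BORDER_CONSTANT)
cv2.imwrite("pics/p7.png",np.hstack([a,b])[...,::-1])
E
```

```text
tcp [404.2 -62.5 200.3] F [0.2 0.3 0.7] w 85.4 t 21.7 shift [-19.7 257.5  84.6] rows 8 each [-2.5 32.2 10.6]
```

View pics/p7.png

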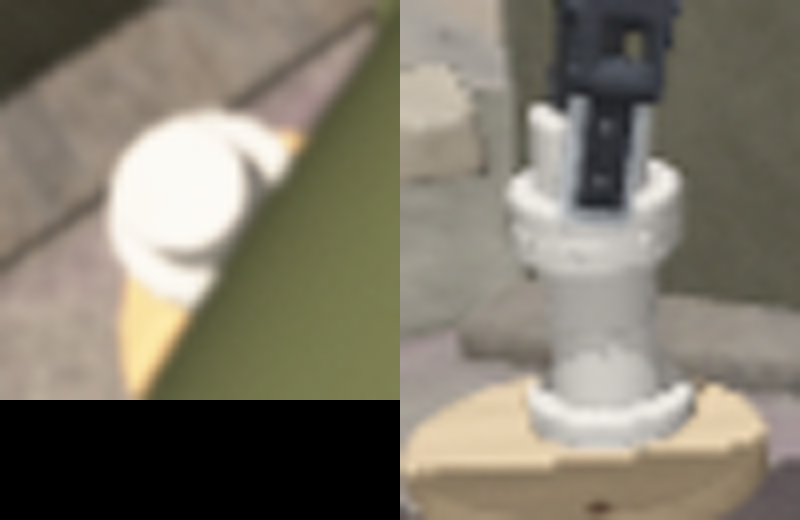

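The pile stands: brim sits flush on brim in the side view, at (595,215). I'll move the arm farther away for one last numeric check.

Emit:
jog_arm(
  plan="1 -12 -20 -10 0; 1 -12 -20 -10 0; 1 -12 -20 -10 0; 1 -12 -20 -10 0; 1 -12 -20 -10 0",
)

```text
time: 22.22
tcp_pos: [430.9, -179.6, 237.1]
eef_rot: [-180.0, -12.2, 156.9]
force: [0.9, -0.9, -0.1]
grip_width: 85.2
```

Emit:
jog_arm(
  plan="1 -12 -20 -5 0; 1 -12 -20 -5 0; 1 -12 -20 0 0; 1 0 0 0 0; 1 0 0 0 0",
)

```text
time: 22.63
tcp_pos: [441.5, -249.1, 238.6]
eef_rot: [180.0, -12.2, 156.7]
force: [0.9, 1.0, -1.0]
grip_width: 85.5
```

```bash
python3 - <<'E'
from h import *
from rig import camera,get_obs
print(get_obs()["tcp_pos"],get_obs()["time"])
t=camera("top");c=camera("side")
for th in(200,215):
  for k in blobs(t,(180,180,225,228),thr=th,amin=100):
    for z in(98,104):
      P=np.array([ray(t,q,z) for q in k],np.float32); b=cv2.boundingRect((10*P).astype(np.int32)); print("top",th,z,b[0]/10+b[2]/20,b[1]/10+b[3]/20,b[2]/10,b[3]/10,cv2.minEnclosingCircle(P))
h=cv2.cvtColor(c["img"],cv2.COLOR_RGB2HSV)
for v in range(138,182,2):
    r=np.flatnonzero((h[v,232:276,1]<18)&(h[v,232:276,2]>140))+232
    print(v,r.min(),r.max(),(r.min()+r.max())/2,end=" ; ")
print([proj(c,[511.8,172.5,z]).round(1) for z in(20,45,70,92,104,130)])
a=cv2.resize(t["img"][175:225,175:225],None,fx=8,fy=8);b=cv2.resize(c["img"][125:190,228:278],None,fx=8,fy=8)
cv2.imwrite("pics/p8.png",np.hstack([cv2.copyMakeBorder(a,0,120,0,0,cv2.BORDER_CONSTANT),b])[...,::-1])
E
```

```text
[ 441.4804555  -249.0769364   238.56173498] 22.6333
top 200 98 506.95000000000005 164.15 81.7 88.9 ((503.8092041015625, 165.9844207763672), 47.96515655517578)
top 200 104 505.8 162.4 81.2 88.4 ((502.6836853027344, 164.17837524414062), 47.70317840576172)
top 215 98 506.45000000000005 163.8 80.7 88.2 ((505.9353942871094, 164.29029846191406), 47.436607360839844)
top 215 104 505.3 162.0 80.2 87.6 ((504.7979431152344, 162.4936065673828), 47.17745590209961)
138 245 258 251.5 ; 140 244 257 250.5 ; 142 245 258 251.5 ; 144 245 258 251.5 ; 146 244 261 252.5 ; 148 242 262 252.0 ; 150 242 261 251.5 ; 152 242 261 251.5 ; 154 242 261 251.5 ; 156 242 260 251.0 ; 158 245 258 251.5 ; 160 247 258 252.5 ; 162 247 258 252.5 ; 164 247 258 252.5 ; 166 247 259 253.0 ; 168 247 259 253.0 ; 170 247 259 253.0 ; 172 247 263 255.0 ; 174 245 263 254.0 ; 176 245 263 254.0 ; 178 246 262 254.0 ; 180 250 256 253.0 ; [array([254.2, 174.4]), array([253.5, 167. ]), array([252.8, 159.5]), array([252.2, 152.8]), array([251.9, 149.1]), array([251.1, 141. ])]
```

View pics/p8.png

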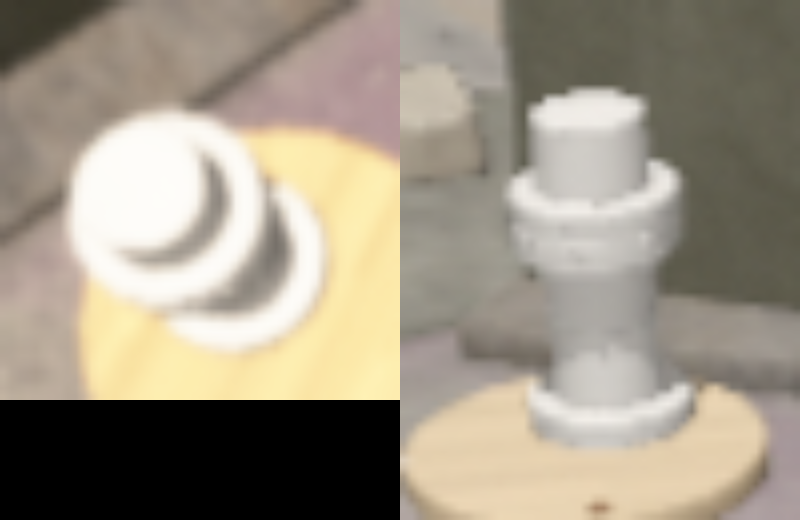

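```bash
python3 -c "
from rig import *
print(finish_job())"
```

```text
the job is handed in; nothing more can be done
None
```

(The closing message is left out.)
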